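Feel along the raised inlay strip of a turned platter

TASK

Check the raised dark strip on the turned platter by feel: set the fingertips down lightly on its broad round end, run them along the top of the strip, following its curve, right to its narrow end, and only then lift them off clear. Touch only the strip, not the platter's face or rim, keep the fingertips down on it all the way, and press gently: the platter floats on a spring and should sink only a little. Pick nothing up, and leave the finial standing on the platter and the bottle and cup on the bench where they are.

Things in the scene. Friction and masses are not known exactly. Their poses are not given: they have to be found in the camera images.
- stand: Fixed sprung finishing stand: square dark steel foot 170 x 170 x 20 mm with a short post and coil spring, carrying the platter. Origin: underside centre of the foot, on the bench; z up. The platter's centre lies straight above it.
- float (a joint): How far the platter has been pushed straight down on its spring, in m: 0 = at rest at the top stop, where it returns by itself, 0.025 = bottom stop. It starts to sink at about 2 N (1 to 3.5 N) and then takes 0.4 N more per mm; well damped. It cannot tilt, turn or rise above 0. Light means a push of some 3 to 8 N, up to 12 mm; about 10 N (19 mm) is too hard.
- dish: The round turned wooden platter, 300 mm across and 22 mm thick, face flat and level. Origin: centre of its underside, 90 mm above the bench at rest, so its face is at 112 mm. z up. Thin dark lines lying flush in its face are decoration only.
- strip_start (a point): Point where the stroke begins: on top of the raised strip at its broad round end (a disc 32 mm across, centred here), wide enough for the fingertips of a closed gripper pointing down. At rest 117 mm above the bench.
- strip_end (a point): Point on top of the raised strip at the middle of its narrow square-cut far end (10 mm wide); the strip stops here.
- strip1: Piece 1 of 5 of the raised strip of dark wood that runs in a gentle S across the platter: a straight bar about 42 to 50 mm long, 18 mm wide, standing 5 mm proud of the face, flat on top, glued down. Pieces touch end to end, numbered from the broad round end to the narrow end. Origin: centre of its underside, 112 mm above the bench at rest (its top is 5 mm higher); x runs along the bar towards the narrow end, z up.
- strip2: Piece 2 of 5 of the raised strip of dark wood that runs in a gentle S across the platter: a straight bar about 42 to 50 mm long, 16 mm wide, standing 5 mm proud of the face, flat on top, glued down. Pieces touch end to end, numbered from the broad round end to the narrow end. Origin: centre of its underside, 112 mm above the bench at rest (its top is 5 mm higher); x runs along the bar towards the narrow end, z up.
- strip3: Piece 3 of 5 of the raised strip of dark wood that runs in a gentle S across the platter: a straight bar about 42 to 50 mm long, 14 mm wide, standing 5 mm proud of the face, flat on top, glued down. Pieces touch end to end, numbered from the broad round end to the narrow end. Origin: centre of its underside, 112 mm above the bench at rest (its top is 5 mm higher); x runs along the bar towards the narrow end, z up.
- strip4: Piece 4 of 5 of the raised strip of dark wood that runs in a gentle S across the platter: a straight bar about 42 to 50 mm long, 12 mm wide, standing 5 mm proud of the face, flat on top, glued down. Pieces touch end to end, numbered from the broad round end to the narrow end. Origin: centre of its underside, 112 mm above the bench at rest (its top is 5 mm higher); x runs along the bar towards the narrow end, z up.
- strip5: Piece 5 of 5 of the raised strip of dark wood that runs in a gentle S across the platter: a straight bar about 42 to 50 mm long, 10 mm wide, standing 5 mm proud of the face, flat on top, glued down. Pieces touch end to end, numbered from the broad round end to the narrow end. Origin: centre of its underside, 112 mm above the bench at rest (its top is 5 mm higher); x runs along the bar towards the narrow end, z up.
- finial: Bystander: small turned wooden finial 45 mm tall, 30 mm across, standing loose on the platter's face, at least 65 mm from the strip's centre line. Origin: centre of its underside. Leave alone.
- glue: Bystander: white glue bottle, 60 mm across, 150 mm tall, standing on the bench. Origin: underside centre.
- pot: Bystander: open steel cup, 80 mm across, 90 mm tall, standing on the bench. Origin: underside centre.

How it is judged:
By the outcome, as a careful person would: the job done as asked, in the order asked, and still so for the second after the job is handed in, with the robot touching nothing.
It also fails if it takes over 48 s, if anything falls off the work surface, if the arm or the gripper's body presses on something with over 40 N, if the wrist force passes 120 N, or if a joint passes its speed limit or range.

ROBOT

A 6-joint arm with a two-finger parallel gripper is mounted at the origin on the work surface. World frame = base frame: x ahead of the robot, y to its left, z up, the work surface at z = 0. Lengths are in m, angles in rad, forces in N, time in s.
With the tool pointing down it reaches from about 0.35 to 0.85 m from the base axis. Payload 8.1 kg.
Tool frame: the origin (TCP) lies between the finger pads; the fingertips stand nose_length ahead of it and the grasp point (between the pads) lies 3 mm ahead of it (nose_length is the distance from the TCP to the fingertips, in m); z points along the fingers, y is the line along which they close (so a half turn about z gives the same grasp; the last joint's range is limited). The gripper opens to 85 mm and grips with 20 to 120 N. Pads are 22 mm wide; open, the fingers measure 114 mm over their backs; the gripper's body (76 mm by 85 mm) begins 54 mm behind the grasp point. The pads swing forward as they close: fully open they stand 13 mm farther back than shut.
Start: joints at [-1.329, 0.13, 1.488, -0, 1.523, -0.085], TCP at [0.193, -0.568, 0.253] pointing down, gripper open.
Joint ranges: [-2.96, 2.96], [-0.89, 2.26], [0.02, 2.5], [-1.34, 4.48], [0, 2.73], [-2.66, 2.66]. Speed limits (rad/s): [2.39, 2.39, 2.79, 3.14, 3.14, 3.14].

INTERFACE

Orientations are given as a unit quaternion [x, y, z, w].
In Python, from bench import sense, get_image, finish_job, nose_length gives the robot as it stands. The module is installed in compiled form; this text tells all that it offers.
- The arm moves only by the shell command python3 -m handwheel 'ROWS'. ROWS is JSON, a list that holds one entry, the list of rows, each a list of 7 numbers: the turn, a rotation vector about the tool's x, y, z in degrees, then the shift along the tool's x, y, z in m, then the opening, from 0 (shut) to 1 (fully open). A call has 1 to 10 rows; each row is the pose to reach, as a shift and turn from the pose commanded when the call began, along the tool's axes at that moment; what a row does not reach only later rows make up. A row lasts 1/10 s, in which the tool goes at most 50 mm and 8.59 degrees, less where a joint would pass 70% of its speed; a pose out of reach is approached as far as the arm can. A call with a gripper value outside its range is refused whole. The fingers move at their own pace and stop on an object; the grip force is fixed at half the most. Time passes only in rows, so rows that repeat a pose let the fingers close. It gives the time, the measured TCP pose, the force, the opening and the grip force at its end, in the units of the state.
- sense(): the state, without advancing time (a new reading comes with each control period).
- get_image(name): name is "scene" or "top" or "wrist"; returns a dict with "frame" (384x512x3 uint8, blue, green, red), "camera_matrix" (3x3 intrinsics, pixels), "R" (3x3) and "t" (3): a world point X has camera coordinates R X + t; the wrist camera has in their place "mount" (4x4, takes a point from camera to tool coordinates, whose origin is the TCP and whose axes are the flange's). Camera axes: x right, y down, z forward; pixel columns grow to the right and rows downward; lengths in m; the calibration is good to about 2 mm. A picture is of the moment at which its call begins: read the wrist's pose just before it. There is no depth.
- finish_job(): hands the job in; it is judged then, once.
The state is a dict: "time": time; "joint_pos": joint angles; "qvel": joint speeds; "tau": joint torques, N m; "tool_pos": TCP position; "tcp_rot": TCP orientation; "force": force on the tool from outside, world axes, zero at the start; "torque": the same for the moment, N m; "finger_gap": finger opening in m; "grasp_force": force on a finger pad.
Only numpy, scipy, OpenCV 4.12 (cv2) and the standard library are available. Lean on these libraries where they do the work, as an engineer would, in place of code of your own. Each camera call takes 0.05 s, during which the arm holds its last target. There are 200 camera calls.

## Working session

There is one attempt and no reset: what is moved stays moved. The work goes in short steps, Python scripts to look and compute and a shell command to move; the robot and the scene stay as the last step left them, time stands still between calls to the robot, and variables do not carry over. Pictures are saved under pics/ and viewed, at most 10 in all, crops included, and the job is handed in when it is done.

```bash
mkdir -p pics; python3 - <<'E'
from bench import sense,get_image,nose_length
import cv2,pickle
print(nose_length); s=sense(); print(s)
d={n:get_image(n) for n in("scene","top")}
pickle.dump(d,open('d.pkl','wb'))
for n in d: cv2.imwrite(f'pics/{n}.png',d[n]["frame"]); print(n,d[n]["camera_matrix"],d[n]["R"],d[n]["t"])
E
```

```text
0.022
{'time': 0.0, 'joint_pos': array([-1.32941221e+00,  1.31170760e-01,  1.48925737e+00, -2.39693324e-05,
        1.52297377e+00, -8.54116174e-02]), 'qvel': array([0.00025297, 0.00138105, 0.00038816, 0.00080202, 0.000635  ,
       0.00079645]), 'tau': array([ 3.36875182e-04, -5.69405580e+01, -5.00541902e+01, -2.15644295e-04,
        1.45884676e-02,  2.92682785e-05]), 'tool_pos': array([ 0.19249479, -0.567764  ,  0.25225068]), 'tcp_rot': array([ 9.86679745e-01,  1.62672257e-01, -8.24107591e-05, -9.00941358e-04]), 'force': array([-0.6434448 , -0.01289104, -0.02151051]), 'torque': array([ 4.89627426e-02,  1.08322197e-02, -5.96143118e-05]), 'grasp_force': 0.0, 'finger_gap': 0.08537226077676341}
scene [[397.44447527   0.         252.64947115]
 [  0.         397.44447527 195.62016623]
 [  0.           0.           1.        ]] [[ 0.58543148  0.81059056  0.01459189]
 [ 0.63284572 -0.44566124 -0.6331606 ]
 [-0.50673096  0.37990657 -0.77388289]] [-0.33214734 -0.28463294  1.36709106]
top [[390.02490682   0.         253.21493944]
 [  0.         390.02490682 188.10227712]
 [  0.           0.           1.        ]] [[-0.02087154 -0.99953452 -0.02225156]
 [-0.99386475  0.02316078 -0.1081501 ]
 [ 0.10861512  0.01985778 -0.99388552]] [0.02859952 0.58650067 1.09864521]
```

View pics/top.png

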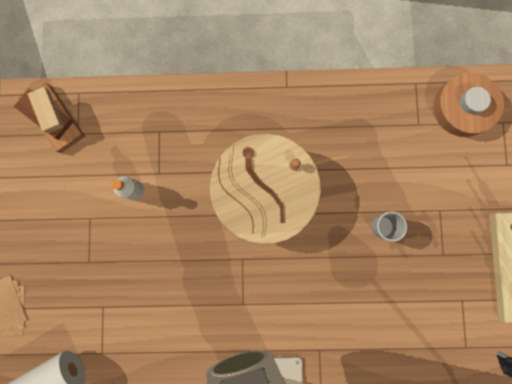

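View pics/scene.png

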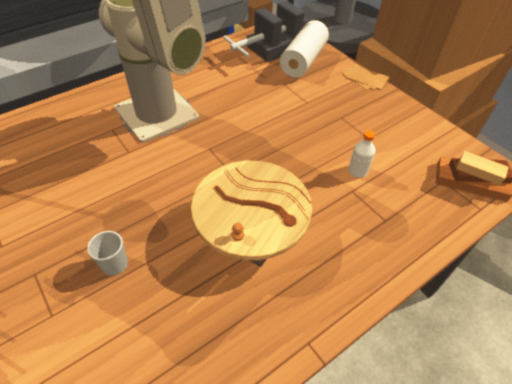

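Top view: platter centre is about (265,188), the strip runs from its round end at (248,153) to its narrow end at (283,221), and the finial is at (295,164). The scene view agrees, with the round end at (289,219) and the narrow end at (217,188).

```bash
cat > h.py <<'E'
import numpy as np,cv2
def cast(px,K,R,t,z):
    px=np.atleast_2d(px).astype(float)
    r=np.c_[px,np.ones(len(px))]@np.linalg.inv(K).T@R   # world dirs
    c=-R.T@t
    return (c+r*((z-c[2])/r[:,2])[:,None])[:,:2]
def strip_mask(f,seed):
    hsv=cv2.cvtColor(f,cv2.COLOR_BGR2HSV)
    m=((hsv[...,2]<135)&(hsv[...,1]>90)).astype(np.uint8)
    n,l,st,_=cv2.connectedComponentsWithStats(m)
    ys,xs=np.nonzero(m); i=np.argmin((xs-seed[0])**2+(ys-seed[1])**2)
    k=l[ys[i],xs[i]]; return l==k,st[k]
E
python3 - <<'E'
import pickle,numpy as np,cv2
from h import *
d=pickle.load(open('d.pkl','rb'))
for n,s in(("top",(265,188)),("scene",(250,203))):
    D=d[n];m,st=strip_mask(D["frame"],s);print(n,st,D["frame"][s[1]-2:s[1]+3,s[0]].tolist())
    ys,xs=np.nonzero(m);P=cast(np.c_[xs,ys],D["camera_matrix"],D["R"],D["t"],.117)
    c=P.mean(0);u=np.linalg.svd(P-c,full_matrices=False)[2][0]
    if u[0]>0:u=-u
    a=(P-c)@u; print(c,u,a.min(),a.max())
    for lo in np.arange(a.min(),a.max(),.012):
        k=(a>=lo)&(a<lo+.012);print(P[k].mean(0).round(4),k.sum(), np.ptp((P[k]@[-u[1],u[0]])).round(4))
# platter outline
D=d["top"];hsv=cv2.cvtColor(D["frame"],cv2.COLOR_BGR2HSV)
print(hsv[200,300],hsv[200,340])
print([cast([p],D["camera_matrix"],D["R"],D["t"],z).round(3) for p,z in(((265,188),.112),((295,164),.14))])
E
```

```text
top [246 159  38  63 292] [[46, 70, 110], [45, 68, 109], [42, 67, 109], [48, 73, 114], [71, 104, 140]]
[ 0.58295832 -0.01381521] [-0.8167134  -0.57704352] -0.08541267557185035 0.10592375713104164
[0.6515 0.0259] 18 0.013
[0.638  0.0251] 29 0.0173
[0.6269 0.0212] 25 0.0162
[0.6159 0.0151] 20 0.0118
[0.6057 0.008 ] 21 0.0118
[0.5961 0.0011] 20 0.0124
[ 0.5879 -0.0076] 19 0.0129
[ 0.5798 -0.0172] 20 0.0129
[ 0.5718 -0.0265] 19 0.0107
[ 0.5637 -0.0358] 16 0.0086
[ 0.5543 -0.0436] 16 0.0086
[ 0.5439 -0.0501] 13 0.0075
[ 0.5341 -0.0573] 15 0.0091
[ 0.5223 -0.0598] 12 0.0101
[ 0.5066 -0.0603] 14 0.0117
[ 0.4937 -0.0611] 15 0.0122
scene [224 198  54  14 135] [[41, 81, 143], [35, 71, 132], [36, 69, 124], [34, 68, 114], [62, 118, 169]]
[ 0.59190233 -0.0114192 ] [-0.73226993 -0.68101451] -0.054959971921641176 0.07982373062137584
[0.6299 0.0195] 16 0.0141
[0.6184 0.0131] 16 0.0101
[0.6086 0.0069] 17 0.0112
[ 6.001e-01 -4.000e-04] 16 0.0102
[ 0.592  -0.0087] 14 0.0102
[ 0.5829 -0.0191] 12 0.0066
[ 0.576 -0.028] 14 0.0081
[ 0.5682 -0.0377] 11 0.0061
[ 0.5587 -0.0457] 5 0.0031
[ 0.5493 -0.0518] 6 0.0031
[ 0.5392 -0.0589] 6 0.0031
[ 0.5321 -0.0625] 2 0.0005
[ 17 100 206] [ 14 129 136]
[array([[ 0.578, -0.018]]), array([[ 0.636, -0.098]])]
```

```bash
python3 -m handwheel '[[[0,0,0,0.03,-0.02,-0.03,0],[0,0,0,0.07,-0.05,-0.05,0],[0,0,0,0.11,-0.08,-0.054,0],[0,0,0,0.15,-0.11,-0.054,0],[0,0,0,0.19,-0.14,-0.054,0],[0,0,0,0.22,-0.16,-0.054,0],[0,0,0,0.25,-0.18,-0.054,0],[0,0,0,0.27,-0.2,-0.054,0],[0,0,0,0.27,-0.2,-0.054,0]]]'
python3 -m handwheel '[[[0,0,0,0.03,-0.02,-0.03,0],[0,0,0,0.07,-0.05,-0.05,0],[0,0,0,0.11,-0.08,-0.054,0],[0,0,0,0.15,-0.11,-0.054,0],[0,0,0,0.19,-0.14,-0.054,0],[0,0,0,0.22,-0.16,-0.054,0],[0,0,0,0.25,-0.18,-0.054,0],[0,0,0,0.27,-0.2,-0.054,0],[0,0,0,0.27,-0.2,-0.054,0],[0,0,0,0.27,-0.2,-0.054,0]]]'
python3 - <<'E'
from bench import *
import cv2,pickle
s=sense();w=get_image("wrist");print(s["tool_pos"],s["tcp_rot"],s["finger_gap"],s["time"],s["force"]);print({k:v for k,v in w.items() if k!='frame'})
pickle.dump((s,w),open('w.pkl','wb'));cv2.imwrite('pics/w1.png',w["frame"])
E
```

```text
time: 1.0
tool_pos: [0.3855, -0.2893, 0.307]
tcp_rot: [0.986, 0.165, 0.0, -0.001]
force: [-0.3, -1.2, -0.0]
finger_gap: -0.0002
grasp_force: 0.0
time: 2.0
tool_pos: [0.5756, -0.0165, 0.3606]
tcp_rot: [0.987, 0.163, -0.001, 0.0]
force: [-0.1, -0.4, 1.3]
finger_gap: 0.0001
grasp_force: 0.0
[ 0.57558568 -0.01648023  0.36060084] [ 9.86615870e-01  1.63060191e-01 -6.97657668e-04  1.13862011e-04] 0.0001226516637046604 2.0 [-0.10630555 -0.39379767  1.32492377]
{'camera_matrix': array([[298.72556198,   0.        , 259.05483647],
       [  0.        , 298.72556198, 199.05262263],
       [  0.        ,   0.        ,   1.        ]]), 'mount': array([[-1.18111892e-04, -9.57964261e-01, -2.86887540e-01,
         7.39435923e-02],
       [ 9.99999739e-01, -3.17729615e-04,  6.49250068e-04,
         9.84739465e-04],
       [-7.13111029e-04, -2.86887389e-01,  9.57964048e-01,
        -1.22051687e-01],
       [ 0.00000000e+00,  0.00000000e+00,  0.00000000e+00,
         1.00000000e+00]])}
```

View pics/w1.png

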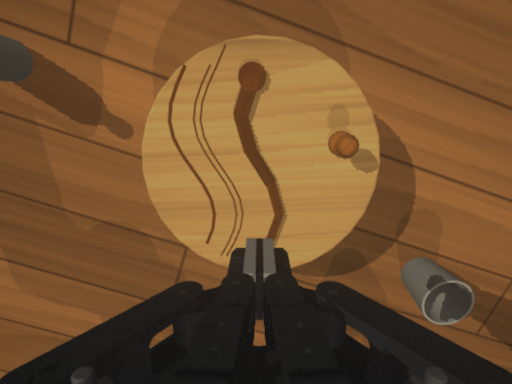

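The wrist view shows the round end at (252,76) and bends near (243,117), (253,155) and (280,211). The fingers hide the narrow end, so I'll back off and look again.

```bash
python3 -m handwheel '[[[0,0,0,-0.03,0,0,0],[0,0,0,-0.055,0,0,0],[0,0,0,-0.055,0,0,0],[0,0,0,-0.055,0,0,0]]]'
cat > m.py <<'E'
from bench import *
from h import *
import pickle
from scipy.spatial.transform import Rotation as Ro
s=sense();w=get_image("wrist");f=w["frame"];cv2.imwrite('pics/w2.png',f)
T=np.eye(4);T[:3,:3]=Ro.from_quat(s["tcp_rot"]).as_matrix();T[:3,3]=s["tool_pos"]
C=np.linalg.inv(T@w["mount"]);K=w["camera_matrix"];R,t=C[:3,:3],C[:3,3]
pickle.dump((f,K,R,t),open('w2.pkl','wb'))
print(s["tool_pos"])
hsv=cv2.cvtColor(f,cv2.COLOR_BGR2HSV)
m,st=strip_mask(f,(253,115));print(st)
g=f.copy();g[m]=(0,255,0);cv2.imwrite('pics/w2m.png',cv2.resize(np.hstack([f[:270,130:400],g[:270,130:400]]),(800,400)))
E
python3 m.py
```

```text
time: 2.45
tool_pos: [0.5232, -0.0351, 0.3618]
tcp_rot: [0.987, 0.162, 0.001, 0.0]
force: [0.5, -0.2, 0.1]
finger_gap: -0.0
grasp_force: 0.0
[ 0.52323261 -0.03507118  0.36183605]
[ 231    6   55  201 3279]
```

View pics/w2m.png

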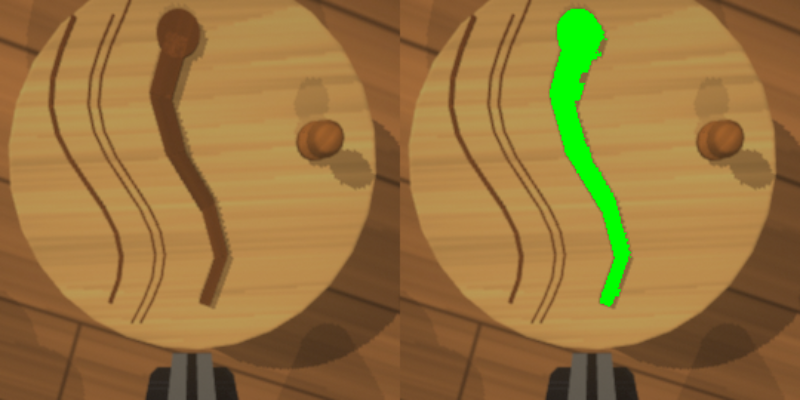

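The full strip is masked cleanly, with a little shadow along its right edge. In the full frame the round end is about (250,22) and the narrow end about (270,204).

```bash
cat > n.py <<'E'
import pickle
from h import *
from scipy.optimize import curve_fit
f,K,R,t=pickle.load(open('w2.pkl','rb'))
hsv=cv2.cvtColor(f,cv2.COLOR_BGR2HSV);print('V strip',hsv[150,264,2], [hsv[110,x,2] for x in range(240,275,2)])
v=hsv[...,2];m,st=strip_mask(np.where((v<105)[...,None],f,255).astype(np.uint8),(253,115));print(st)
n,(r0,r1)=None,(st[1],st[1]+st[3]-1)
P0=[];W=[]
for y in range(r0+2,r1-3):
    x=np.nonzero(m[y])[0]; P0.append((np.median(x),y));W.append(len(x))
P0=np.array(P0); y=P0[:,1]
f5=lambda y,*p:np.interp(y,[22]+list(p[5-1-0:][:4])+[r1],list(p[:4])+list(p[8:])) if 0 else np.interp(y,[22,p[6],p[7],p[8],p[9],r1],p[:6])
k=y>36
p,_=curve_fit(f5,y[k],P0[k,0],p0=[250,240,251,271,280,270,64,102,137,172])
V=np.c_[p[:6],[22,*p[6:],r1]];print('pix',V.round(1))
L=cast(V,K,R,t,.117)
# disc
ys,xs=np.nonzero(m[:36]);(c,r)=cv2.minEnclosingCircle(np.c_[xs,ys][ys<24].astype(np.float32));print('disc',c,r)
L[0]=cast([c],K,R,t,.117);print(L.round(4),np.linalg.norm(np.diff(L,axis=0),axis=1).round(4))
q=f.copy();mm=((hsv[...,1]>60)&(hsv[...,2]>140)).astype(np.uint8)
tip=np.array([.5232,-.0351]);ex=np.array([.9470,.3210]);ey=np.array([.3210,-.9470])
print('tool',np.c_[(L-tip)@ex,(L-tip)@ey].round(4))
E
python3 n.py
```

```text
V strip 186 [np.uint8(186), np.uint8(186), np.uint8(186), np.uint8(106), np.uint8(97), np.uint8(101), np.uint8(100), np.uint8(97), np.uint8(95), np.uint8(93), np.uint8(120), np.uint8(161), np.uint8(185), np.uint8(186), np.uint8(186), np.uint8(186), np.uint8(186), np.uint8(186)]
[ 232   13   51  167 1711]
pix [[249.3  22. ]
 [238.6  65.6]
 [248.5 101.9]
 [272.8 143.8]
 [280.4 173.6]
 [269.5 179. ]]
disc (260.5, 18.299999237060547) 5.323633670806885
[[ 0.6846  0.016 ]
 [ 0.6319  0.0244]
 [ 0.5983  0.0017]
 [ 0.5616 -0.0413]
 [ 0.5299 -0.0624]
 [ 0.519  -0.0518]] [0.0534 0.0406 0.0565 0.0381 0.0152]
tool [[ 0.1692  0.0034]
 [ 0.122  -0.0215]
 [ 0.0829 -0.0108]
 [ 0.0344  0.0182]
 [-0.0024  0.028 ]
 [-0.0093  0.0145]]
```

```bash
sed -i 's/v<105/v<122/; s/ys<24/ys<28/' n.py; python3 n.py
```

```text
V strip 186 [np.uint8(186), np.uint8(186), np.uint8(186), np.uint8(106), np.uint8(97), np.uint8(101), np.uint8(100), np.uint8(97), np.uint8(95), np.uint8(93), np.uint8(120), np.uint8(161), np.uint8(185), np.uint8(186), np.uint8(186), np.uint8(186), np.uint8(186), np.uint8(186)]
[ 231    6   54  200 2968]
pix [[251.2  22. ]
 [238.5  64.6]
 [248.3 101.2]
 [270.9 140.4]
 [279.4 171.6]
 [268.  205. ]]
disc (250.38461303710938, 20.615385055541992) 15.038121223449707
[[ 0.679   0.0257]
 [ 0.6328  0.0248]
 [ 0.5989  0.0021]
 [ 0.5648 -0.0378]
 [ 0.5319 -0.0605]
 [ 0.486  -0.0612]] [0.0461 0.0408 0.0525 0.04   0.0459]
tool [[ 1.670e-01 -7.600e-03]
 [ 1.231e-01 -2.160e-02]
 [ 8.360e-02 -1.100e-02]
 [ 3.850e-02  1.590e-02]
 [ 1.000e-04  2.680e-02]
 [-4.360e-02  1.280e-02]]
```

```bash
python3 -m handwheel '[[[0,0,0,0.03,-0.002,0.02,0],[0,0,0,0.06,-0.004,0.04,0],[0,0,0,0.09,-0.006,0.06,0],[0,0,0,0.12,-0.007,0.08,0],[0,0,0,0.15,-0.008,0.1,0],[0,0,0,0.167,-0.008,0.13,0],[0,0,0,0.167,-0.008,0.16,0],[0,0,0,0.167,-0.008,0.18,0],[0,0,0,0.167,-0.008,0.19,0],[0,0,0,0.167,-0.008,0.19,0]]]'
python3 -m handwheel '[[[0,0,0,0,0,0.01,0],[0,0,0,0,0,0.015,0],[0,0,0,0,0,0.018,0],[0,0,0,0,0,0.018,0],[0,0,0,0,0,0.018,0]]]'
python3 - <<'E'
from bench import *
import cv2
s=sense();print(s)
w=get_image("wrist")["frame"];a=get_image("scene")["frame"]
cv2.imwrite('pics/w3.png',cv2.hconcat([cv2.resize(w,(450,338)),cv2.resize(a[150:270,180:340],(350,338))]))
E
```

```text
time: 3.5
tool_pos: [0.6783, 0.0274, 0.1689]
tcp_rot: [0.987, 0.163, -0.002, -0.0]
force: [-1.0, 0.5, 0.5]
finger_gap: -0.0001
grasp_force: 0.0
time: 4.0
tool_pos: [0.6793, 0.0274, 0.1538]
tcp_rot: [0.987, 0.163, 0.0, 0.0]
force: [-0.1, 0.8, 0.4]
finger_gap: -0.0004
grasp_force: 0.0
{'time': 4.0, 'joint_pos': array([-3.50245320e-02,  4.02895583e-01,  1.35044925e+00,  2.08690143e-05,
        1.38757497e+00,  1.20905000e+00]), 'qvel': array([ 0.00035786, -0.00170906, -0.00184962, -0.00049415, -0.00031007,
        0.00093901]), 'tau': array([-1.15958872e-02, -6.87662601e+01, -4.82159150e+01, -7.96884833e-04,
       -5.54278275e-03, -4.63691310e-05]), 'tool_pos': array([0.67934829, 0.02743487, 0.1538074 ]), 'tcp_rot': array([9.86686509e-01, 1.62633389e-01, 3.31849181e-04, 5.62457642e-05]), 'force': array([-0.12341662,  0.75662412,  0.44699782]), 'torque': array([ 0.00917701,  0.01161766, -0.00647381]), 'grasp_force': 0.0, 'finger_gap': -0.00043583428530878144}
```

View pics/w3.png

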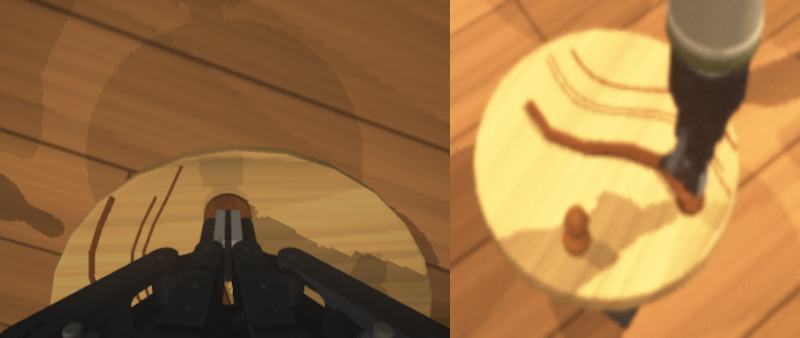

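The fingertips are centred over the round disc. Now I'll set them down gently.

```bash
python3 -m handwheel '[[[0,0,0,0,0,0.006,0],[0,0,0,0,0,0.01,0],[0,0,0,0,0,0.012,0],[0,0,0,0,0,0.014,0],[0,0,0,0,0,0.016,0],[0,0,0,0,0,0.018,0],[0,0,0,0,0,0.019,0],[0,0,0,0,0,0.02,0],[0,0,0,0,0,0.02,0],[0,0,0,0,0,0.02,0]]]'
```

```text
time: 5.1
tool_pos: [0.6792, 0.0275, 0.1334]
tcp_rot: [0.987, 0.163, 0.0, -0.0]
force: [-2.7, 0.4, 3.4]
finger_gap: 0.0
grasp_force: 1.9
```

```bash
python3 -m handwheel '[[[0,0,0,-0.003,-0.001,0,0],[0,0,0,-0.008,-0.002,0,0],[0,0,0,-0.013,-0.003,0,0],[0,0,0,-0.018,-0.005,0,0],[0,0,0,-0.023,-0.006,0,0],[0,0,0,-0.028,-0.007,0,0],[0,0,0,-0.033,-0.009,0,0],[0,0,0,-0.038,-0.01,0,0],[0,0,0,-0.042,-0.011,0,0],[0,0,0,-0.045,-0.012,0,0]]]'
```

```text
time: 6.1
tool_pos: [0.6323, 0.0243, 0.1333]
tcp_rot: [0.987, 0.163, 0.0, -0.0]
force: [2.5, 0.1, 4.1]
finger_gap: 0.0004
grasp_force: 2.0
```

```bash
python3 -m handwheel '[[[0,0,0,-0.004,0.001,0,0],[0,0,0,-0.008,0.002,0,0],[0,0,0,-0.012,0.003,0,0],[0,0,0,-0.016,0.004,0,0],[0,0,0,-0.02,0.005,0,0],[0,0,0,-0.024,0.006,0,0],[0,0,0,-0.028,0.007,0,0],[0,0,0,-0.032,0.008,0,0],[0,0,0,-0.036,0.009,0,0],[0,0,0,-0.039,0.01,0,0]]]'
python3 -m handwheel '[[[0,0,0,-0.0045,0.0027,0,0],[0,0,0,-0.009,0.0054,0,0],[0,0,0,-0.0135,0.008,0,0],[0,0,0,-0.018,0.0107,0,0],[0,0,0,-0.0225,0.0134,0,0],[0,0,0,-0.027,0.016,0,0],[0,0,0,-0.0315,0.0188,0,0],[0,0,0,-0.036,0.0215,0,0],[0,0,0,-0.0405,0.0241,0,0],[0,0,0,-0.045,0.0268,0,0]]]'
python3 - <<'E'
from bench import *
import cv2
w=get_image("wrist")["frame"];a=get_image("scene")["frame"]
cv2.imwrite('pics/w4.png',cv2.hconcat([cv2.resize(w,(450,338)),cv2.resize(a[150:270,180:340],(350,338))]))
E
```

```text
time: 7.1
tool_pos: [0.5986, 0.0022, 0.1333]
tcp_rot: [0.987, 0.163, -0.0, -0.0]
force: [1.8, 0.7, 3.7]
finger_gap: -0.0002
grasp_force: 2.0
time: 8.1
tool_pos: [0.5646, -0.0378, 0.1333]
tcp_rot: [0.987, 0.163, -0.0, 0.0]
force: [2.0, 2.6, 5.3]
finger_gap: 0.0003
grasp_force: 2.0
```

View pics/w4.png

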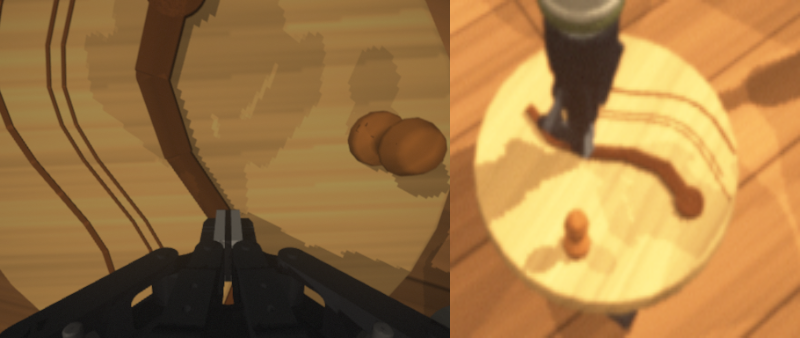

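The tips are still on the strip: it runs in at the front edge near (222,205) and shows again behind them. I'll carry on to the narrow end.

```bash
python3 -m handwheel '[[[0,0,0,-0.004,0.001,0,0],[0,0,0,-0.008,0.002,0,0],[0,0,0,-0.012,0.0034,0,0],[0,0,0,-0.016,0.0045,0,0],[0,0,0,-0.02,0.0057,0,0],[0,0,0,-0.024,0.0068,0,0],[0,0,0,-0.028,0.008,0,0],[0,0,0,-0.032,0.009,0,0],[0,0,0,-0.036,0.01,0,0],[0,0,0,-0.0385,0.011,0,0]]]'
python3 -m handwheel '[[[0,0,0,-0.004,-0.0013,0,0],[0,0,0,-0.008,-0.0026,0,0],[0,0,0,-0.012,-0.0038,0,0],[0,0,0,-0.016,-0.005,0,0],[0,0,0,-0.02,-0.0064,0,0],[0,0,0,-0.024,-0.0077,0,0],[0,0,0,-0.028,-0.009,0,0],[0,0,0,-0.032,-0.0102,0,0],[0,0,0,-0.036,-0.0115,0,0],[0,0,0,-0.04,-0.0128,0,0]]]'
python3 - <<'E'
from bench import *
import cv2
w=get_image("wrist")["frame"];a=get_image("scene")["frame"]
cv2.imwrite('pics/w5.png',cv2.hconcat([cv2.resize(w,(450,338)),cv2.resize(a[160:220,180:260],(350,338),interpolation=cv2.INTER_CUBIC)]))
E
```

```text
time: 9.2
tool_pos: [0.5316, -0.0604, 0.1333]
tcp_rot: [0.987, 0.163, -0.0, -0.0]
force: [2.7, 1.6, 3.8]
finger_gap: -0.0001
grasp_force: 2.0
time: 10.2
tool_pos: [0.4897, -0.0609, 0.1333]
tcp_rot: [0.987, 0.163, 0.0, 0.0]
force: [3.0, 0.2, 5.0]
finger_gap: -0.0
grasp_force: 2.0
```

View pics/w5.png

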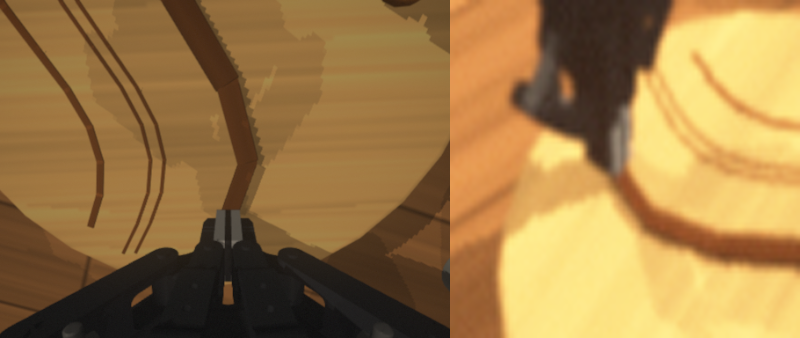

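The tips are on the last few millimetres of the narrow end. I'll finish the stroke and lift straight up.

```bash
python3 -m handwheel '[[[0,0,0,-0.002,-0.0006,0,0],[0,0,0,-0.0035,-0.001,0,0],[0,0,0,-0.0035,-0.001,0,0],[0,0,0,-0.0035,-0.001,0,0]]]'
python3 -m handwheel '[[[0,0,0,0,0,-0.006,0],[0,0,0,0,0,-0.015,0],[0,0,0,0,0,-0.035,0],[0,0,0,0,0,-0.06,0],[0,0,0,0,0,-0.09,0],[0,0,0,0,0,-0.12,0],[0,0,0,0,0,-0.14,0],[0,0,0,0,0,-0.14,0],[0,0,0,0,0,-0.14,0]]]'
python3 - <<'E'
from bench import *
import cv2
cv2.imwrite('pics/s6.png',get_image("scene")["frame"])
E
```

```text
time: 10.7
tool_pos: [0.4863, -0.0611, 0.1332]
tcp_rot: [0.987, 0.163, -0.0, -0.0]
force: [2.0, 0.7, 3.8]
finger_gap: 0.0001
grasp_force: 2.0
time: 11.6
tool_pos: [0.4863, -0.0611, 0.2734]
tcp_rot: [0.987, 0.163, 0.0, 0.0]
force: [-0.4, 1.0, -0.4]
finger_gap: -0.0001
grasp_force: 0.0
```

View pics/s6.png

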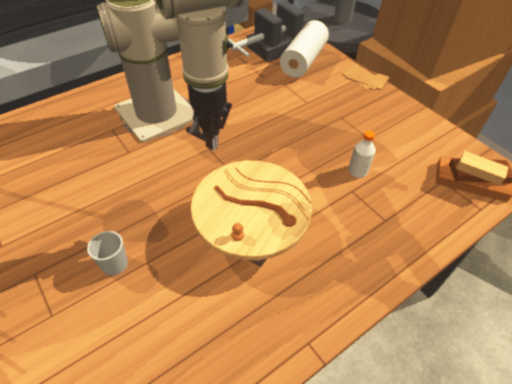

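The gripper is clear. The finial (238,231), bottle (362,157) and cup (110,252) are where they were.

```bash
python3 -c "from bench import finish_job;print(finish_job())"
```

```text
the job is handed in; nothing more can be done
None
```

I ran the closed fingertips along the strip from its round end to its narrow end, pressing with about 3–5 N (platter about 6 mm down), then lifted them clear; the finial, bottle and cup are where they were, and the job is handed in.

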